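# Tip the glove carton into its holder and push it home

## Robot

A 6-joint arm with a two-finger parallel gripper is mounted at the origin on a cart in front of the work surface, level with it; the furniture and walls round the work are solid. World frame = base frame: x ahead of the robot, y to its left, z up, the work surface at z = 0. Lengths are in m, angles in degrees, forces in N, time in s.
With the tool pointing down it reaches from about 0.4 to 0.825 m from the base axis. Payload 7 kg.
Tool frame: the origin (TCP) lies between the finger pads; the fingertips stand 25 mm ahead of it and the grasp point (between the pads) lies 6 mm ahead of it; z points along the fingers, y is the line along which they close (so a half turn about z gives the same grasp; the last joint's range is limited). The gripper opens to 88 mm and grips with 3 to 60 N. Pads are 19 mm wide; open, the fingers measure 130 mm over their backs; the gripper's body (78 mm by 193 mm) begins 47 mm behind the grasp point.
Start: joints at [90.934, 20.546, 0.682, 0, -70.136, -16.507], TCP at [0.181, 0.65, 0.252] pointing down, gripper open.
Joint ranges: [-176.03, 176.03], [-82.01, 121.73], [-58.28, 71.71], [-173.87, 95.51], [-174.79, -0.11], [-173.66, 173.66]. Speed limits (degrees/s): [136.94, 136.94, 172.46, 180, 180, 180].

## Interface

Orientations are given as [roll, pitch, yaw] about the fixed x, y, z axes, in that order (R = Rz(yaw) Ry(pitch) Rx(roll)).
In Python, from plant import r gives the robot as it stands.
- The arm moves only by the shell command python3 -m crank 'ROWS' [FORCE]. ROWS is JSON, a list of rows, each a list of 3 entries, a list of its own where there are three numbers: the turn, a rotation vector about the tool's x, y, z in degrees, then the shift along the tool's x, y, z in cm, then the closure, from -1 (fully open) to 1 (shut). In form: [[[wx, wy, wz], [dx, dy, dz], fingers], ...]. A call has 1 to 8 rows; each row shifts and turns the commanded pose from where the row before left it, along the tool's axes as they then stand; what a row does not reach is not made up. A row lasts 1/10 s, in which the tool goes at most 50 mm and 8.59 degrees, less where a joint would pass 70% of its speed; a pose out of reach is approached as far as the arm can. A call with a gripper value outside its range is refused whole. The fingers move at their own pace and stop on an object; FORCE is the grip in N (left out, the last holds). Time passes only in rows, so rows that do not move let the fingers close. It gives the time, the measured TCP pose, the force, the opening and the grip force at its end, in the units of the state.
- r.get_state(): the state, without advancing time (a new reading comes with each control period).
- r.capture(name): name is "scene" or "top" or "wrist"; returns a dict with "color" (400x640x3 uint8, red, green, blue), "range_z" (400x640 float32, m along the optical axis (not along the pixel's ray), 0 where there is no reading), "intrinsics" (3x3 intrinsics, pixels), "k1" (the pictures are not rectified: a ray, as slopes to the right and down, at radius r is drawn at 1 + k1 r^2 times it, then the intrinsics apply), "world_from_camera" (4x4, takes a point from camera to world coordinates); the wrist camera has in their place "hand_eye" (4x4, takes a point from camera to tool coordinates, whose origin is the TCP and whose axes are the flange's). Camera axes: x right, y down, z forward; pixel columns grow to the right and rows downward; lengths in m; the calibration is good to about 2 mm. A picture is of the moment at which its call begins: read the wrist's pose just before it.
- r.close_job(): hands the job in; it is judged then, once.
The state is a dict: "time_s": time; "joints": joint angles; "qd": joint speeds; "joint_torque": joint torques, N m; "tcp_pos": TCP position; "eef_rot": TCP orientation; "contact_force": force on the tool from outside, world axes, zero at the start; "moment": the same for the moment, N m; "gripper_width": finger opening in m; "gripper_force": force on a finger pad.
Only numpy, scipy, OpenCV 4.12 (cv2) and the standard library are available. Lean on these libraries where they do the work, as an engineer would, in place of code of your own. Each camera call takes 0.05 s, during which the arm holds its last target. There are 200 camera calls.

## Task

Load the glove-box holder with the fingers only: push the standing carton of gloves near its top so that it tips over and falls flat between the cheeks of the steel holder, dispensing opening upward, then push its near end low down so that it slides fully home under the lip, against the back stop. Do not pinch, lift or crush the carton, do not drag it about on end, leave the vial, the spool and the jar where they stand, and finish clear of everything.

Things in the scene. Friction and masses are not known exactly. Their poses are not given: they have to be found in the camera images.
- carton: white and blue card carton of gloves, rigid, 0.13 to 0.25 kg, 55 mm thick (x), 100 mm wide (y), 180 mm tall (z), loose, standing on end before the holder's mouth. Origin: centre of the end it stands on; z runs up its length. The plain +x face is turned to the holder (square within 0.025 rad, in line within 3 mm); the -x face has the oval opening and must end upward, so it must fall toward +x.
- carton_mid (a point): the middle of the carton, 90 mm along its z from its origin. The carton goes over by itself once tipped about 0.3 rad; pushed 145 to 160 mm above the worktop it tips without sliding, pushed below 40 mm it slides instead
- carton_toe (a point): middle of the carton's lower edge on the holder's side (27.5 mm along +x from its origin), over which it tips, at the start 48 to 78 mm outside the mouth line; it stays down on the worktop or the holder's floor, but for a small bounce (some 20 mm) as the carton lands
- holder: bent-steel glove-box holder, fixed. Origin: on the worktop under its middle; x runs from the open mouth to the back stop, y across, z up. Two cheeks 38 mm high, 116 mm apart inside (8 mm to spare each side of the carton), flared at the mouth, top edges rolled outward; with its foot flanges 161 mm wide. With the carton home, its near end lies 100 mm and carton_mid 10 mm before the origin.
- holder_mouth (a point): middle of the front edge of the holder's 2 mm thick floor, at its open mouth, 82 mm before its origin; the carton when home sticks out 18 mm past it
- holder_stop (a point): foot of the back stop's inner face on the centre line, 80 mm past the holder's origin. The stop is 66 mm high and carries a lip over the last 26 mm, 64 mm above the worktop, so 7 mm above the lying carton
- red_vial: standing glass vial with a red cap, 32 mm across and 73 mm tall, near the far cheek of the holder; a bystander; origin at the centre of its underside
- spool: standing wooden spool of thread, 38 mm across and 50 mm tall, beyond the holder's back stop, farther from the robot than the jar; a bystander; origin at the centre of its underside
- salt_jar: glass preserving jar with an orange seal, 70 mm across and 119 mm tall, standing some 25 to 40 mm beyond the holder's back stop; a bystander; origin at the centre of its underside

How it is judged:
By the outcome, as a careful person would: the job done as asked, in the order asked, and still so for the second after the job is handed in, with the robot touching nothing.
It also fails if it takes over 42 s, if anything falls off the work surface, if the arm or the gripper's body presses on something with over 40 N, if the wrist force passes 120 N, or if a joint passes its speed limit or range.

## Working session

There is one attempt and no reset: what is moved stays moved. The work goes in short steps, Python scripts to look and compute and a shell command to move; the robot and the scene stay as the last step left them, time stands still between calls to the robot, and variables do not carry over. Pictures are saved under pics/ and viewed, at most 10 in all, crops included, and the job is handed in when it is done.

```bash
mkdir -p pics; cat > h.py <<'E'
from plant import r
import numpy as np, cv2
def cap(n):
    c=r.capture(n); return c
def save(c,name): cv2.imwrite('pics/'+name,cv2.cvtColor(c['color'],cv2.COLOR_RGB2BGR))
def rays(c,uv):
    K=np.array(c['intrinsics']);k=c['k1'];uv=np.atleast_2d(uv).astype(float)
    d=np.c_[(uv[:,0]-K[0,2])/K[0,0],(uv[:,1]-K[1,2])/K[1,1]];s=d.copy()
    for _ in range(20): s=d/(1+k*(s**2).sum(1))[:,None]
    return np.c_[s,np.ones(len(s))]
def plane(c,uv,z):
    T=np.array(c['world_from_camera']);d=rays(c,uv)@T[:3,:3].T;o=T[:3,3]
    return o+d*((z-o[2])/d[:,2])[:,None]
def cloud(c):
    Z=c['range_z'];v,u=np.mgrid[:Z.shape[0],:Z.shape[1]]
    p=rays(c,np.c_[u.ravel(),v.ravel()])*Z.reshape(-1,1)
    T=np.array(c['world_from_camera']);p=p@T[:3,:3].T+T[:3,3];p[Z.ravel()<=0]=np.nan
    return p.reshape(*Z.shape,3)
E
python3 - <<'E'
from h import *
import pickle
d={}
for n in('scene','top'):
    c=cap(n);save(c,n+'0.png');d[n]=c;print(n,np.round(c['world_from_camera'],3).tolist(),c['k1'])
pickle.dump(d,open('c0.pkl','wb'));print(r.get_state())
E
```

```text
scene [[0.142, -0.703, 0.697, -0.1], [-0.99, -0.114, 0.086, -0.134], [0.019, -0.702, -0.712, 0.705], [0.0, 0.0, 0.0, 1.0]] -0.0795187164697773
top [[0.134, -0.967, 0.218, 0.323], [-0.991, -0.131, 0.031, -0.092], [-0.001, -0.22, -0.976, 0.931], [0.0, 0.0, 0.0, 1.0]] -0.11200256997855439
{'time_s': 0.1, 'joints': array([ 9.09335899e+01,  2.05883103e+01,  6.36165317e-01, -1.75225859e-02,
       -7.01354943e+01, -1.65069684e+01]), 'qd': array([ 0.06736488, -0.12116039, -0.0245804 ,  0.06657919, -0.12779198,
        0.05194271]), 'joint_torque': array([-2.98324048e-03, -5.84165704e+01,  2.93752491e+01,  7.01560423e+00,
        1.01923183e-02, -5.23477411e-05]), 'tcp_pos': array([0.18113491, 0.64980438, 0.25068426]), 'eef_rot': array([ 1.79911292e+02, -9.10934334e-03, -1.55793381e+01]), 'contact_force': array([0.27690818, 0.60578519, 0.0838919 ]), 'moment': array([-0.03847804, -0.00337061, -0.00682799]), 'gripper_force': 0.0, 'gripper_width': 0.08777409218997273}
```

View pics/scene0.png

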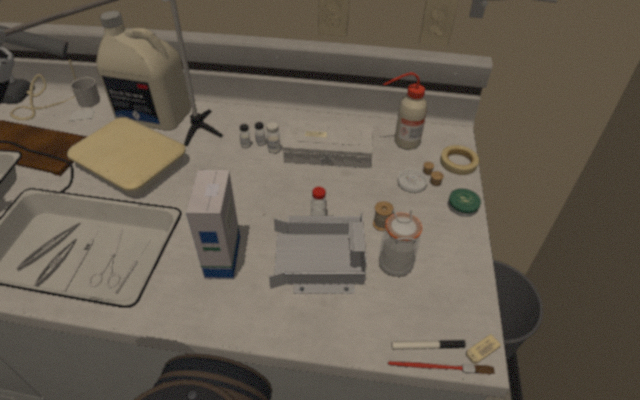

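View pics/top0.png

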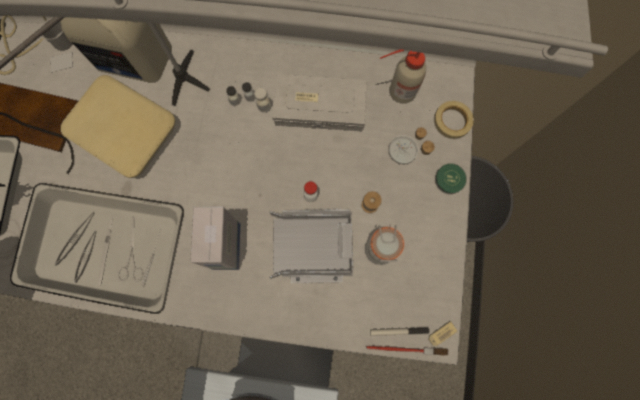

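The scene view shows the carton at about (215,225), the holder at (320,250) with its mouth to the left (world +y), and a tray to the left of the carton. The vial is at (318,200), the spool at (383,213) and the jar at (400,245). The top view agrees.

```bash
python3 - <<'E'
from h import *
import pickle
d=pickle.load(open('c0.pkl','rb'))
def rect(P):
    (c,s,a)=cv2.minAreaRect((P[:,:2]*1000).astype(np.float32));return np.round(c,1),np.round(s,1),round(a,2)
for n in d:
    c=d[n];p=cloud(c);z=p[...,2]
    def comp(m,seed):
        m=cv2.morphologyEx(m.astype(np.uint8),cv2.MORPH_OPEN,np.ones((2,2)))
        k,l=cv2.connectedComponents(m);a=l[seed[1]-6:seed[1]+7,seed[0]-6:seed[0]+7].ravel();a=a[a>0]
        return l==np.bincount(a).argmax() if len(a) else m*0>0
    ts,hs=((210,180),(320,250)) if n=='scene' else ((208,235),(312,242))
    print(n,'table z',np.nanmedian(z[300:320,330:360]) if n=='scene' else np.nanmedian(z[310:330,250:300]))
    m=comp((z>.17)&(z<.195),ts);print(' carton top',rect(p[m]),m.sum(),np.median(z[m]))
    x,y=(215,225) if n=='scene' else (232,240)
    W=p.reshape(-1,3)
    # height classes in the holder zone
    cx,cy=np.nanmean(p[m][:,:2],0)
    R=(W[:,1]<cy-.06)&(W[:,1]>cy-.33)&(abs(W[:,0]-cx)<.11)
    for lo,hi in((.034,.045),(.055,.075),(.1,.13)):
        q=W[R&(W[:,2]>lo)&(W[:,2]<hi)]
        print(' ',lo,hi,len(q),rect(q) if len(q)>5 else '',np.round([q.min(0),q.max(0)],3).tolist() if len(q) else '')
    hsv=cv2.cvtColor(c['color'],cv2.COLOR_RGB2HSV)
    red=((hsv[...,0]<6)|(hsv[...,0]>174))&(hsv[...,1]>150)&(hsv[...,2]>90)
    mm=comp(red,(319,192) if n=='scene' else (311,187));vv,uu=np.nonzero(mm);print(' vial',plane(c,[uu.mean(),vv.mean()],.07),mm.sum())
    for nm,u,v,h in(('spool',*((384,207) if n=='scene' else (372,200)),.05),('jar',*((403,222) if n=='scene' else (387,243)),.115)): print(nm,plane(c,[u,v],h))
    # tray: heights near gap row
    q=W[(W[:,1]>cy+.03)&(W[:,1]<cy+.2)&(abs(W[:,0]-cx)<.1)&(W[:,2]>.015)&(W[:,2]<.1)];print(' tray',np.round(q.min(0),3),np.round(q.max(0),3))
E
python3 - <<'E'
import cv2,numpy as np
a=cv2.imread('pics/top0.png')[180:300,170:420]
cv2.imwrite('pics/crop1.png',cv2.resize(a,None,fx=3.2,fy=3.2,interpolation=cv2.INTER_CUBIC))
E
```

```text
scene table z -0.0005646413411569684
 carton top (array([508.3, 129.1]), array([299.6,  48.1]), 8.58) 1594 nan
  0.034 0.045 755 (array([444. , -92.4]), array([139.1, 235.1]), 8.88) [[0.357, -0.216, 0.034], [0.514, 0.034, 0.045]]
  0.055 0.075 693 (array([ 439. , -147.8]), array([126.6,  72.9]), 41.59) [[0.391, -0.216, 0.055], [0.511, -0.111, 0.075]]
  0.1 0.13 600 (array([ 446.6, -197.2]), array([71.3, 38.2]), 0.81) [[0.411, -0.217, 0.1], [0.482, -0.178, 0.12]]
 vial [[ 0.54415288 -0.04808207  0.07      ]] 99
spool [[ 0.54552886 -0.1767741   0.05      ]]
jar [[ 0.45064539 -0.20688368  0.115     ]]
 tray [0.304 0.209 0.015] [0.483 0.313 0.053]
top table z 0.0007001884129843594
 carton top (array([388.1, 111. ]), array([ 75.1, 131.3]), 46.88) 1747 nan
  0.034 0.045 622 (array([443.5, -91.5]), array([136.6, 225.1]), 9.11) [[0.358, -0.21, 0.034], [0.516, 0.028, 0.045]]
  0.055 0.075 555 (array([ 439. , -153.8]), array([123.2,  73.8]), 43.95) [[0.393, -0.219, 0.055], [0.509, -0.116, 0.075]]
  0.1 0.13 559 (array([ 447.3, -200.4]), array([65.3, 38. ]), 0.14) [[0.415, -0.219, 0.105], [0.48, -0.181, 0.124]]
 vial [[ 0.54627315 -0.05243385  0.07      ]] 110
spool [[ 0.54381864 -0.18068632  0.05      ]]
jar [[ 0.4480998  -0.21138684  0.115     ]]
 tray [0.309 0.206 0.015] [0.483 0.311 0.054]
```

View pics/crop1.png

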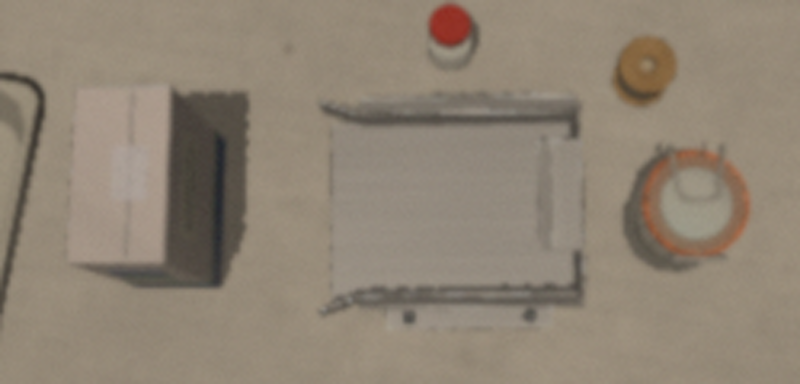

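The crop shows the carton's top face with corners at about (78,88), (170,86), (164,263) and (68,262). The holder floor's front edge runs from (332,123) to (333,290) and the lip is at x 540-580. The tray rim passes close to the left of the carton.

```bash
python3 - <<'E'
from h import *
import pickle
d=pickle.load(open('c0.pkl','rb'))
c=d['top']
f=lambda a:np.array(a)/3.2+[170,180]-.34
P=plane(c,f([(78,88),(170,86),(164,263),(68,262)]),.18);print('top corners',np.round(P,4).tolist(),'ctr',P.mean(0))
P=plane(c,f([(222,285),(134,285)]),0.);print('base near corners',np.round(P,4).tolist())
P=plane(c,f([(332,123),(333,290)]),.002);print('mouth',np.round(P,4).tolist(),P.mean(0))
P=plane(c,f([(361,121),(578,119),(578,292),(361,290)]),.038);print('cheek inner',np.round(P,4).tolist())
P=plane(c,f([(553,137),(582,138),(582,249),(553,249)]),.065);print('lip',np.round(P,4).tolist())
for n in d:
    p=cloud(d[n]).reshape(-1,3)
    q=p[(p[:,2]>.174)&(p[:,2]<.19)&(p[:,0]>.36)&(p[:,0]<.56)&(p[:,1]>.05)&(p[:,1]<.19)]
    print(n,len(q),cv2.minAreaRect((q[:,:2]*1000).astype(np.float32)),np.percentile(q,[1,99],0).round(4).tolist())
    g=p[(abs(p[:,0]-.445)<.1)&(p[:,1]<.12)&(p[:,1]>-.22)]
    F=g[(g[:,2]>.0)&(g[:,2]<.004)&(g[:,1]<-0.01)]
    for xx in(.4,.42,.46,.48):
        s=g[(abs(g[:,0]-xx)<.004)&(g[:,2]>.058)&(g[:,2]<.072)&(g[:,1]>-.175)]; print('  lip y',xx,s[:,1].min().round(4) if len(s) else '',s[:,1].max().round(4) if len(s) else '')
    for yy in(-.03,-.06,-.09,-.12):
        s=g[(abs(g[:,1]-yy)<.005)&(g[:,2]>.034)&(g[:,2]<.042)];a=s[s[:,0]<.44][:,0];b=s[s[:,0]>.44][:,0]
        print('  cheeks',yy,np.round([a.min(),a.max(),b.min(),b.max()],4) if len(a)and len(b) else '')
    t=p[(p[:,1]>.18)&(p[:,1]<.25)&(p[:,0]>.3)&(p[:,0]<.56)&(p[:,2]>.03)&(p[:,2]<.07)]
    for xx in(.36,.4,.44,.48): 
        s=t[abs(t[:,0]-xx)<.01]; print('  tray',xx,s[:,1].min() if len(s) else '',s[:,2].max() if len(s) else '')
E
```

```text
top corners [[0.4557, 0.1452, 0.18], [0.4638, 0.0939, 0.18], [0.3666, 0.0797, 0.18], [0.3597, 0.1322, 0.18]] ctr [0.411449   0.11273101 0.18      ]
base near corners [[0.3682, 0.0796, 0.0], [0.3598, 0.1385, 0.0]]
mouth [[0.4868, 0.0232, 0.002], [0.3751, 0.0052, 0.002]] [0.43092975 0.01419837 0.002     ]
cheek inner [[0.4843, 0.0001, 0.038], [0.5046, -0.1405, 0.038], [0.3929, -0.1538, 0.038], [0.3755, -0.0163, 0.038]]
lip [[0.4855, -0.1247, 0.065], [0.4873, -0.143, 0.065], [0.4175, -0.1513, 0.065], [0.4151, -0.1333, 0.065]]
scene 1483 ((410.37847900390625, 117.23013305664062), (100.938720703125, 54.76762008666992), 7.936185836791992) [[0.361, 0.0859, 0.1749], [0.4601, 0.1463, 0.1821]]
  lip y 0.4 -0.1512 0.0891
  lip y 0.42 -0.1479 0.0918
  lip y 0.46 -0.141 0.097
  lip y 0.48 -0.1397 -0.1111
  cheeks -0.03 [0.3706 0.3742 0.49   0.5398]
  cheeks -0.06 [0.3762 0.3799 0.4968 0.5416]
  cheeks -0.09 [0.3819 0.3832 0.4999 0.5109]
  cheeks -0.12 [0.386  0.3878 0.5084 0.5149]
  tray 0.36 0.21028349317612505 0.05193984152523834
  tray 0.4 0.21134612736221353 0.051052299922995314
  tray 0.44 0.20909819853546446 0.05286168030577865
  tray 0.48 0.21291754857298528 0.052024604369037
top 1718 ((411.07666015625, 113.3910140991211), (98.49908447265625, 55.726200103759766), 7.632492542266846) [[0.3622, 0.0829, 0.1771], [0.4599, 0.1434, 0.1836]]
  lip y 0.4 -0.1544 0.0853
  lip y 0.42 -0.1522 0.0876
  lip y 0.46 -0.1456 0.0936
  lip y 0.48 -0.1432 -0.116
  cheeks -0.03 [0.3712 0.3765 0.4908 0.4976]
  cheeks -0.06 [0.3753 0.3808 0.4953 0.5364]
  cheeks -0.09 [0.3803 0.3847 0.5012 0.5083]
  cheeks -0.12 [0.3835 0.3887 0.5055 0.511 ]
  tray 0.36 0.20677299834182272 0.05276304899579298
  tray 0.4 0.20604874741404283 0.054007236654379565
  tray 0.44 0.20645293532964015 0.05366936210179918
  tray 0.48 0.20870317899138147 0.052613683859010885
```

```bash
python3 - <<'E'
from h import *
import pickle
d=pickle.load(open('c0.pkl','rb'))
for n in d:
    p=cloud(d[n]).reshape(-1,3)
    q=p[(p[:,2]>.1)&(p[:,0]<.8)&(p[:,1]>-.25)&(p[:,1]<.8)]
    k,ct=np.unique((q[:,:2]*10).astype(int),axis=0,return_counts=True)
    for a,b in zip(k,ct):
        if b>15:
            s=q[((q[:,:2]*10).astype(int)==a).all(1)];print(n,a/10,b,s[:,2].min().round(2),s[:,2].max().round(2))
E
python3 -m crank '[[[0,0,8.2],[0,0,0],0.1],[[0,0,8.2],[0,0,0],0.1],[[0,0,8.2],[0,0,0],0.1],[[0,0,8.2],[0,0,0],0.1],[[0,0,8.2],[0,0,0],0.1],[[0,0,8.2],[0,0,0],0.1],[[0,0,8.2],[0,0,0],0.1],[[0,0,7.9],[0,0,0],0.1]]' 10
```

```text
scene [0. 0.] 4547 0.19 0.28
scene [0.1 0. ] 52 0.2 0.26
scene [0.3 0. ] 677 0.1 0.18
scene [0.3 0.1] 1190 0.1 0.18
scene [ 0.4 -0.2] 602 0.1 0.12
scene [ 0.4 -0.1] 314 0.1 0.12
scene [0.4 0. ] 439 0.1 0.18
scene [0.4 0.1] 687 0.18 0.18
scene [0.5 0.4] 283 0.32 0.37
scene [0.5 0.5] 75 0.34 0.4
scene [0.6 0.3] 101 0.36 0.37
scene [0.6 0.4] 320 0.36 0.37
scene [0.6 0.6] 511 0.17 0.27
scene [ 0.7 -0.2] 117 0.1 0.12
scene [0.7 0.2] 453 0.1 0.35
scene [0.7 0.3] 1103 0.1 0.36
scene [0.7 0.4] 1575 0.1 0.21
scene [0.7 0.5] 245 0.1 0.19
top [0.3 0. ] 413 0.1 0.18
top [0.3 0.1] 520 0.1 0.18
top [ 0.4 -0.2] 642 0.1 0.12
top [ 0.4 -0.1] 221 0.11 0.12
top [0.4 0. ] 523 0.1 0.18
top [0.4 0.1] 797 0.18 0.18
top [ 0.6 -0.2] 1898 0.44 0.5
top [ 0.6 -0.1] 3790 0.44 0.5
top [0.6 0. ] 5550 0.44 0.5
top [0.6 0.1] 1757 0.44 0.49
top [0.6 0.2] 1268 0.44 0.48
top [0.6 0.3] 1135 0.36 0.47
top [0.6 0.4] 381 0.36 0.46
top [ 0.7 -0.2] 484 0.1 0.47
top [ 0.7 -0.1] 209 0.47 0.47
top [0.7 0.2] 236 0.1 0.23
top [0.7 0.3] 1089 0.1 0.36
top [0.7 0.4] 1253 0.1 0.21
top [0.7 0.5] 105 0.1 0.19
time_s: 0.9
tcp_pos: [0.1812, 0.6499, 0.251]
eef_rot: [180.0, -0.1, -81.2]
contact_force: [-0.3, -0.5, 0.0]
gripper_width: 0.0396
gripper_force: 0.0
```

```bash
python3 -m crank '[[[0,0,0],[2,-0.6,0],0.1],[[0,0,0],[4.2,-1.2,0],0.1],[[0,0,0],[4.2,-1.2,0],0.1],[[0,0,0],[4.2,-1.2,0],0.1],[[0,0,0],[4.2,-1.2,0],0.1],[[0,0,0],[4.2,-1.2,0],0.1],[[0,0,0],[4.2,-1.2,0],0.1],[[0,0,0],[4.2,-1.2,0],0.1]]'
python3 -m crank '[[[0,0,0],[4.2,-1.2,0],0.1],[[0,0,0],[4.2,-1.2,0],0.1],[[0,0,0],[4.2,-1.2,0],0.1],[[0,0,0],[3.7,-1.1,0],0.1],[[0,0,0],[2,-0.6,0],0.1],[[0,0,0],[0,0,0],0.1]]'
```

```text
time_s: 1.7
tcp_pos: [0.3201, 0.3526, 0.2514]
eef_rot: [180.0, -0.0, -80.9]
contact_force: [0.7, 0.8, 0.6]
gripper_width: 0.0393
gripper_force: 0.0
time_s: 2.3
tcp_pos: [0.4016, 0.1799, 0.2514]
eef_rot: [180.0, -0.0, -81.0]
contact_force: [-0.1, 0.4, 0.9]
gripper_width: 0.0395
gripper_force: 0.0
```

```bash
python3 -m crank '[[[0,0,0],[0,0,2.5],0.1],[[0,0,0],[0,0,2.5],0.1],[[0,0,0],[0,0,2.5],0.1],[[0,0,0],[0,0,0],0.1],[[0,0,0],[1,0,0],0.1],[[0,0,0],[1,0,0],0.1],[[0,0,0],[0,0,0],0.1]]'
python3 - <<'E'
from h import *
c=cap('scene');save(c,'s1.png')
E
```

```text
time_s: 3.0
tcp_pos: [0.4048, 0.1617, 0.1777]
eef_rot: [-179.9, 0.1, -80.9]
contact_force: [-0.4, 0.2, 1.3]
gripper_width: 0.0395
gripper_force: 0.0
```

View pics/s1.png

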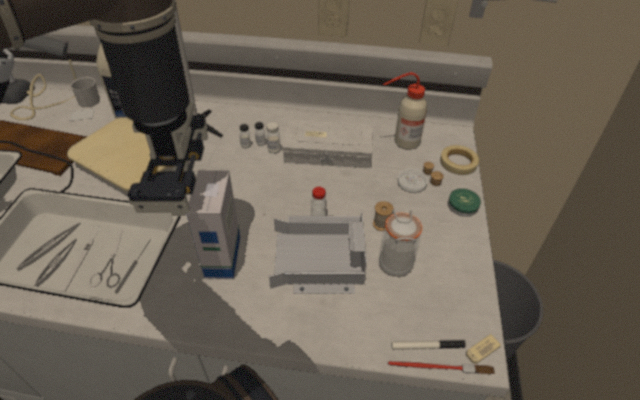

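The view shows the fingers behind the carton's top at about (185,190), with the carton still standing. I'm pushing now.

```bash
python3 -m crank '[[[0,0,0],[0.6,0,0],0.1],[[0,0,0],[0.6,0,0],0.1],[[0,0,0],[0.6,0,0],0.1],[[0,0,0],[0.6,0,0],0.1]]'; python3 -m crank '[[[0,0,0],[0.6,0,0],0.1],[[0,0,0],[0.6,0,0],0.1],[[0,0,0],[0.6,0,0],0.1]]'
python3 - <<'E'
from h import *
c=cap('scene');p=cloud(c).reshape(-1,3)
q=p[(p[:,2]>.1)&(p[:,0]>.34)&(p[:,0]<.5)&(p[:,1]<.14)&(p[:,1]>-.15)]
print(np.percentile(q,[1,50,99],0).round(3))
E
```

```text
time_s: 3.45
tcp_pos: [0.4083, 0.1382, 0.1767]
eef_rot: [-180.0, 0.0, -80.9]
contact_force: [0.0, -0.4, 0.1]
gripper_width: 0.0397
gripper_force: 0.1
time_s: 3.75
tcp_pos: [0.4111, 0.1204, 0.1765]
eef_rot: [180.0, -0.0, -80.9]
contact_force: [0.2, 0.5, 0.6]
gripper_width: 0.039
gripper_force: 0.1
[[0.344 0.053 0.111]
 [0.375 0.097 0.375]
 [0.489 0.139 0.509]]
```

```bash
python3 -m crank '[[[0,0,0],[0.6,0,0],0.1],[[0,0,0],[0.6,0,0],0.1],[[0,0,0],[0.6,0,0],0.1],[[0,0,0],[0.5,0,0],0.1],[[0,0,0],[0.3,0,0],0.1],[[0,0,0],[0,0,0],0.1],[[0,0,0],[0,0,0],0.1],[[0,0,0],[0,0,0],0.1]]'
python3 - <<'E'
from h import *
c=cap('scene');save(c,'s2.png')
E
```

```text
time_s: 4.6
tcp_pos: [0.4152, 0.0954, 0.1766]
eef_rot: [-180.0, 0.0, -80.9]
contact_force: [0.9, 0.9, -0.8]
gripper_width: 0.0397
gripper_force: 0.0
```

View pics/s2.png

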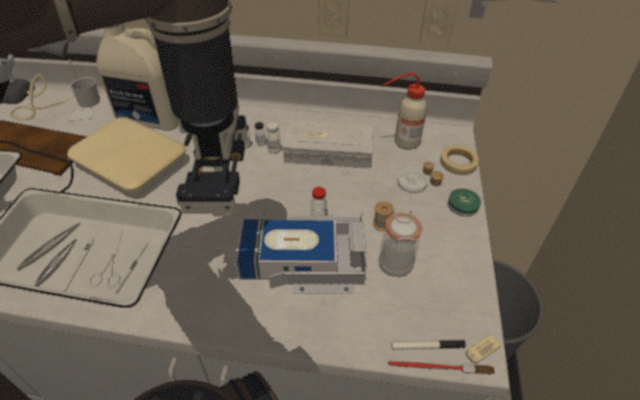

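The carton lies flat between the cheeks at about (240-340, 220-280), opening upward. Next I'll back off and measure its near end.

```bash
python3 -m crank '[[[0,0,0],[-2,0,0],0.1],[[0,0,0],[-3,0,0],0.1],[[0,0,0],[-3,0,0],0.1],[[0,0,0],[0,0,0],0.1],[[0,0,0],[0,0,0],0.1]]'
cat > m.py <<'E'
from h import *
for n in('scene','top'):
    c=cap(n);p=cloud(c).reshape(-1,3);save(c,n+'_m.png')
    q=p[(p[:,2]>.051)&(p[:,2]<.062)&(p[:,0]>.36)&(p[:,0]<.51)&(p[:,1]<.13)&(p[:,1]>-.16)]
    h=np.array([.158,-.9875]);nn=np.array([.9875,.158]);o=np.array([.4265,.0157])
    s=(q[:,:2]-o)@h;t=(q[:,:2]-o)@nn
    print(n,len(q),np.median(q[:,2]).round(4),'along',np.percentile(s,[0.5,2,98,99.5]).round(4),'lat',np.percentile(t,[1,99]).round(4),cv2.minAreaRect((q[:,:2]*1000).astype(np.float32)))
    for a in(-.04,0,.04,.08): 
        u=t[abs(s-a)<.006]; print('  lat at',a,np.percentile(u,[2,98]).round(4) if len(u) else '')
E
python3 m.py
```

```text
time_s: 5.15
tcp_pos: [0.4023, 0.1748, 0.1764]
eef_rot: [180.0, -0.0, -80.8]
contact_force: [-0.7, -0.7, -0.8]
gripper_width: 0.0392
gripper_force: 0.0
scene 4378 0.0571 along [-0.0682 -0.0656  0.1079  0.111 ] lat [-0.0519  0.047 ] ((431.0016174316406, -28.85509490966797), (120.29273223876953, 230.48655700683594), 9.780373573303223)
  lat at -0.04 [-0.0504  0.0476]
  lat at 0 [-0.0508  0.0445]
  lat at 0.04 [-0.0509  0.0446]
  lat at 0.08 [-0.0519  0.0448]
top 4269 0.0579 along [-0.0645 -0.0611  0.1119  0.1146] lat [-0.05    0.0467] ((432.84210205078125, -33.00939178466797), (98.90421295166016, 229.63177490234375), 7.9548020362854)
  lat at -0.04 [-0.0487  0.0455]
  lat at 0 [-0.0496  0.045 ]
  lat at 0.04 [-0.0503  0.0459]
  lat at 0.08 [-0.0494  0.045 ]
```

```bash
python3 -m crank '[[[0,0,0],[1.5,0.3,0],0.1],[[0,0,0],[1.5,0,0],0.1],[[0,0,0],[0,0,3.4],0.1],[[0,0,0],[0,0,3.4],0.1],[[0,0,0],[0,0,3.4],0.1],[[0,0,0],[0,0,2.4],0.1],[[0,8,0],[0,0,0],0.1],[[0,0,0],[0,0,0],0.1]]'
```

```text
time_s: 6.05
tcp_pos: [0.4046, 0.143, 0.0499]
eef_rot: [179.9, -7.8, -80.9]
contact_force: [0.2, 0.2, 0.1]
gripper_width: 0.0396
gripper_force: 0.0
```

```bash
python3 -m crank '[[[0,0,0],[-0.14,0,1.0],0.1],[[0,0,0],[1.5,0,0.21],0.1],[[0,0,0],[1.5,0,0.21],0.1],[[0,0,0],[0.7,0,0.1],0.1],[[0,0,0],[0.5,0,0.07],0.1],[[0,0,0],[0.5,0,0.07],0.1],[[0,0,0],[0.5,0,0.07],0.1],[[0,0,0],[0.5,0,0.07],0.1]]'
python3 -m crank '[[[0,0,0],[0.5,0,0.07],0.1],[[0,0,0],[0.5,0,0.07],0.1],[[0,0,0],[0.5,0,0.07],0.1],[[0,0,0],[0.5,0,0.07],0.1],[[0,0,0],[0.5,0,0.07],0.1]]'
```

```text
time_s: 6.85
tcp_pos: [0.4137, 0.0873, 0.04]
eef_rot: [180.0, -7.4, -80.9]
contact_force: [-0.5, 1.7, 1.1]
gripper_width: 0.0394
gripper_force: 0.8
time_s: 7.35
tcp_pos: [0.4173, 0.0618, 0.0395]
eef_rot: [179.9, -7.4, -80.9]
contact_force: [-0.2, 1.6, 0.5]
gripper_width: 0.0395
gripper_force: 0.7
```

```bash
python3 -m crank '[[[0,0,0],[0.4,0,0.055],0.1],[[0,0,0],[0.4,0,0.055],0.1],[[0,0,0],[0.3,0,0.04],0.1]]'; python3 -m crank '[[[0,0,0],[0.2,0,0.03],0.1],[[0,0,0],[0.1,0,0.015],0.1]]';python3 -m crank '[[[0,0,0],[0.1,0,0.015],0.1],[[0,0,0],[0.1,0,0.015],0.1]]'
```

```text
time_s: 7.65
tcp_pos: [0.419, 0.0509, 0.0394]
eef_rot: [179.9, -7.4, -80.9]
contact_force: [-0.5, 1.7, 1.1]
gripper_width: 0.0396
gripper_force: 0.8
time_s: 7.85
tcp_pos: [0.4195, 0.0481, 0.0394]
eef_rot: [179.9, -7.4, -80.9]
contact_force: [-0.6, 1.3, 1.2]
gripper_width: 0.039
gripper_force: 0.8
time_s: 8.05
tcp_pos: [0.4209, 0.0477, 0.0395]
eef_rot: [-179.9, -7.3, -80.9]
contact_force: [-1.2, 10.8, -0.0]
gripper_width: 0.0397
gripper_force: 5.3
```

The force rose to 10.8 N with the near end about 19 mm outside the mouth, which is the home position. I'll back off straight and check.

```bash
python3 -m crank '[[[0,0,0],[0,0,0],0.1],[[0,0,0],[-1,0,-0.13],0.1],[[0,0,0],[-2,0,-0.26],0.1],[[0,0,0],[-2,0,-0.26],0.1],[[0,0,0],[0,0,-3],0.1],[[0,0,0],[0,0,-5],0.1],[[0,0,0],[0,0,-5],0.1],[[0,0,0],[0,0,-5],0.1]]'
python3 -m crank '[[[0,-7.4,0],[-3,0,0],0.1],[[0,0,0],[-4,0,0],0.1],[[0,0,0],[0,0,0],0.1],[[0,0,0],[0,0,0],0.1]]'
python3 m.py
```

```text
time_s: 8.85
tcp_pos: [0.4073, 0.1189, 0.2196]
eef_rot: [179.8, -7.4, -80.8]
contact_force: [1.7, 1.0, -0.7]
gripper_width: 0.0396
gripper_force: 0.0
time_s: 9.25
tcp_pos: [0.3966, 0.188, 0.2136]
eef_rot: [179.8, -0.1, -80.8]
contact_force: [-0.2, 0.3, -0.5]
gripper_width: 0.0393
gripper_force: 0.0
scene 3955 0.0572 along [-0.0205 -0.0178  0.1503  0.1584] lat [-0.0499  0.0487] ((434.3721923828125, -53.01264190673828), (120.74500274658203, 181.53683471679688), 9.751096725463867)
  lat at -0.04 
  lat at 0 [-0.0487  0.0474]
  lat at 0.04 [-0.0492  0.047 ]
  lat at 0.08 [-0.0496  0.0465]
top 3856 0.0578 along [-0.0161 -0.014   0.1526  0.1608] lat [-0.0482  0.0489] ((429.6168518066406, -58.082130432128906), (117.44076538085938, 180.08522033691406), 8.572004318237305)
  lat at -0.04 
  lat at 0 [-0.0459  0.048 ]
  lat at 0.04 [-0.0481  0.0477]
  lat at 0.08 [-0.0465  0.0471]
```

View pics/top_m.png

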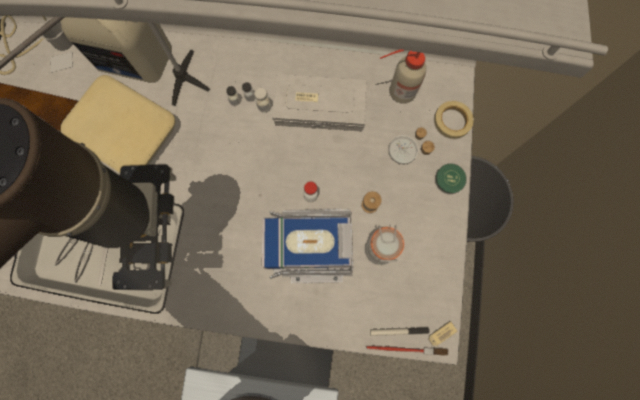

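View pics/scene_m.png

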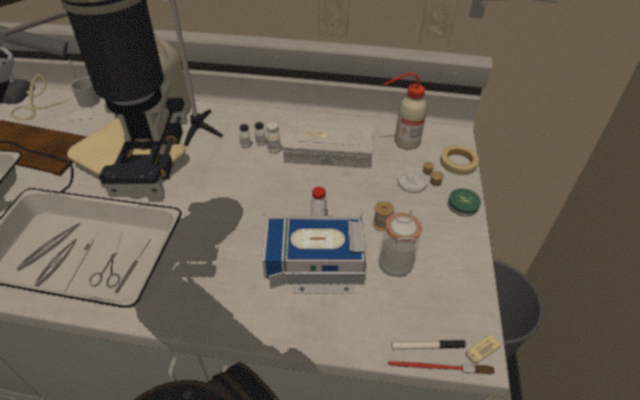

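In both views the carton is home under the lip at about (308,242) in the top view, opening upward. The near end measures about 18 mm outside the mouth. The vial, spool and jar are where they were and the gripper is clear.

```bash
python3 -c "
from plant import r
print(r.close_job())"
```

```text
the job is handed in; nothing more can be done
None
```

The carton was tipped over and slid home under the lip against the back stop, dispensing opening up. The vial, spool and jar are where they stood, the arm is clear, and the job was handed in at about 9 s.

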